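# Take the lamp unit out of the ray box and hold it up

## Robot

A 7-joint arm with a two-finger parallel gripper is mounted at the origin on the work surface. World frame = base frame: x ahead of the robot, y to its left, z up, the work surface at z = 0. Lengths are in mm, angles in rad, forces in N, time in s.
With the tool pointing down it reaches from about 400 to 875 mm from the base axis. Payload 4.4 kg.
Tool frame: the origin (TCP) lies at the very end of the fingers, on their centre line; the grasp point (between the pads) lies 19 mm behind it; z points along the fingers, x is the direction in which the jaws open and shut, and the axes are right-handed (so a half turn about z gives the same grasp; the last joint's range is limited). The gripper opens to 85 mm and grips with 20 to 120 N. Pads are 22 mm wide; open, the fingers measure 114 mm over their backs; the gripper's body (76 mm by 85 mm) begins 54 mm behind the grasp point. The pads swing forward as they close: fully open they stand 13 mm farther back than shut.
Start: joints at [-1.41, 0.628, 0.038, 1.517, -0.027, 0.996, -0.02], TCP at [146.134, 633.374, 231.313] pointing down, gripper open.
Joint ranges: [-3.06, 3.06], [-0.37, 2.12], [-1.25, 1.32], [0.18, 2.47], [-1.1, 4.24], [0.23, 1.98], [-2.94, 2.94]. Speed limits (rad/s): [2.57, 2.57, 3.14, 3.14, 3.14, 3.14, 3.14].

## Interface

Orientations are given as [roll, pitch, yaw] about the fixed x, y, z axes, in that order (R = Rz(yaw) Ry(pitch) Rx(roll)).
In Python, from cell import ctrl, get_image, job, models gives the robot as it stands.
- The arm moves only by the tool move_arm, never from a script. Its argument "moves" is a list that holds one entry, the list of rows, each a list of 6 numbers: the shift along the tool's x, y, z in m, then the turn, a rotation vector about the tool's x, y, z in rad. A call has 1 to 20 rows; each row is the pose to reach, as a shift and turn from the pose commanded when the call began, along the tool's axes at that moment; what a row does not reach only later rows make up. A row lasts 1/8 s, in which the tool goes at most 62.5 mm and 10.7 degrees, less where a joint would pass 70% of its speed; a pose out of reach is approached as far as the arm can. A call with a gripper value outside its range is refused whole. "jaw" is the opening, from 0 (shut) to 1 (fully open), set as the call begins (left out, the last holds). The fingers move at their own pace and stop on an object; the grip force is fixed at half the most. Time passes only in rows, so rows that repeat a pose let the fingers close. It gives the time, the measured TCP pose, the force and the opening at its end, in the units of the state.
- ctrl.read_state(): the state, without advancing time (a new reading comes with each control period).
- get_image(name): name is "side" or "top"; returns a dict with "color" (480x640x3 uint8, blue, green, red), "fov_y" (degrees; the focal length in pixels is half the picture's height over the tangent of half this angle, whatever the lens; pixels are square), "cx", "cy" (the principal point, pixels), "origin" and "orientation" of the camera in the world. Camera axes: x right, y up, looking along -z (the intrinsics and any distortion apply to the point x, -y, -z); pixel columns grow to the right and rows downward; lengths in mm; the calibration is good to about 2 mm. A picture is of the moment at which its call begins. There is no depth.
- job.finish_job(): hands the job in, once; it reports no verdict.
Trained networks look in the newest picture that a camera, given by its name, has taken for a name from the list of things; names that differ only in an ending like _2 or _b are one class to them, and where a whole thing is asked for, a point or a joint stands for the part that bears it (a point fixed in the world has none). Each returns a list of dicts, best first, with "score" (0 to 1); they miss things now and then, are a little off and sometimes report something else, mostly with a low value. They report only what shows in the picture. A call takes as long as a camera call. They do not tell look-alikes from the thing itself.
- models.cut_out(camera, thing): "pixels" (480x640 bool, what is visible of it) and "uv" ([column, row] in pixels, amid what is visible of it).
- models.place_of(camera, thing): "uv" ([column, row] in pixels: a listed point, or the origin of a listed thing).
The state is a dict: "clock": time; "qpos": joint angles; "qd": joint speeds; "tau": joint torques, N m; "eef_pos": TCP position; "tool_rot": TCP orientation; "force": force on the tool from outside, world axes, zero at the start; "torque": the same for the moment, N m; "width": finger opening in mm.
Only numpy, scipy, OpenCV 4.12 (cv2) and the standard library are available. Lean on these libraries where they do the work, as an engineer would, in place of code of your own. Each camera call takes 0.05 s, during which the arm holds its last target.

## Task

Unlock the ray box's lamp unit by turning its grip anticlockwise (seen from above) until it is in line with the two slots of the collar, then lift it out of the socket. Finish while still holding it in the gripper: steady, level, straight above the socket, with the bulb at least 5 cm clear of the box. Leave everything else on the bench where it is.

Things in the scene. Friction and masses are not known exactly. Their poses are not given: they have to be found in the camera images.
- lamp: lamp unit, grey plastic, 0.11 to 0.22 kg, loose, held down only by its bayonet lugs. Origin on its axis at the flange's underside, z up. Flange 48 mm across, 4 mm thick; on it a grip bar 44 mm long (x), 14 mm thick (y), top 36 mm above the origin. Below: plug 34 mm across, 20 mm deep, then a glass bulb. Starts seated, its bar 0.7 to 1.25 rad clockwise (from above) of the box's x
- lamp_grip (a point): point inside the grip bar, on the lamp unit's axis, 24 mm above its origin and 12 mm below the bar's top: middle of a grasp from above across the bar's 14 mm. The flange's top lies 20 mm below it
- lamp_lugs (a point): centre of the lamp unit's two brass lugs, hidden under the collar, 10.5 mm below its origin. They point along its +x and -x, in line with the grip bar: 58 mm over both, 10 mm wide, 5 mm thick. They have 3 mm of upward play under the collar
- bulb_tip (a point): lowest point of the glass bulb (26 mm across), on the lamp unit's axis, 63 mm below its origin
- raybox: ray box, black plastic, fixed to the bench, 180 x 110 x 90 mm high, with a square aluminium collar on top. Origin on the bench surface under the socket's axis, z up; the case runs from 65 mm behind to 115 mm ahead of it along x, with a 12 mm slit frame on the +x face. Two thin flaps, up to 75 mm above the bench, stand out from its sides at any angle
- socket (a point): centre of the collar's top face, 95 mm above the bench; the flange rests here. Axes as the box. The collar (80 x 80 x 5 mm) has a hole 38 mm across with two slots along +x and -x, 16 mm wide, out to 32 mm from the axis. The lamp turns freely; with its bar along this x, within 0.1 rad, the lugs are under the slots and it lifts out. The stop is about 0.1 rad past that line
- prism: small triangular glass prism, sides 33 mm, 22 mm tall, on the paper ahead of the slit; leave alone; origin at the centre of its underside
- block: clear rectangular block, 100 x 60 x 18 mm; leave alone; origin at the centre of its underside
- lens: lens in a stand on a wooden foot 50 x 60 mm, 76 mm tall; leave alone; origin at the centre of its underside
- slides: grey box of glass filter slides, 65 x 90 x 54 mm tall; leave alone; origin at the centre of its underside
- pencil: yellow pencil, 166 mm long, 8 mm thick; leave alone; origin under its middle
- ruler: clear ruler, 300 x 30 x 4 mm; leave alone; origin under its middle
- eraser: white eraser, 45 x 22 x 12 mm; leave alone; origin under its middle
Things that resemble listed ones, but are neither listed nor needed, are in the scene too. Leave any pink or turquoise look-alike of the lamp alone.

How it is judged (in metres and radians):
On the way:
1. the lamp unit, still seated in its socket, is turned until its grip is in line with the slots (angle between the x axis of lamp and the x axis of raybox, either way round below 0.25 rad and z of lamp in the frame of socket below 0.01 m and horizontal distance between lamp and socket below 0.006 m), for 0.1 s.
At the end, for the whole second after the job is handed in: the lamp unit is held in the fingers with the bulb's tip at least 45 mm above the collar, its axis within 40 mm of the socket's and within 0.12 rad of upright, at rest (under 20 mm/s and 0.15 rad/s), touching no part of the box (z of bulb_tip in the frame of socket above 0.045 m and horizontal distance between lamp and socket below 0.04 m and angle between lamp's own z axis and vertical below 0.12 rad and linear speed of lamp below 0.02 m/s and angular speed of lamp below 0.15 rad/s and contact force between lamp and the fingers above 1 N and contact force between lamp and raybox below 0.1 N); the arm keeps its last pose, push and grip.
It fails at once if a bystander on the bench is moved by more than 30 mm (distance of any of prism, block, lens, slides, pencil, ruler, eraser from where it was at the start of the episode above 0.03 m).
It also fails if it takes over 38 s, if anything falls off the work surface, if the arm or the gripper's body presses on something with over 40 N, if the wrist force passes 120 N, or if a joint passes its speed limit or range.

## Working session

There is one attempt and no reset: what is moved stays moved. The work goes in short steps, Python scripts to look and compute and a tool call to move; the robot and the scene stay as the last step left them, time stands still between calls to the robot, and variables do not carry over. Pictures are saved under pics/ and viewed, and the job is handed in when it is done.

Besides the shell and the picture viewer there is one more tool, called as name(argument=value, ...), one argument or row to a line, values as JSON. move_arm: Moves the arm, as the interface text tells. Its arguments: {"type":"object","properties":{"moves":{"type":"array","items":{"type":"array","items":{"type":"array","items":{"type":"number"}}}},"jaw":{"type":"number"}},"required":["moves"]}

```bash
ls; mkdir -p pics; python3 - <<'E'
from cell import ctrl,get_image,job,models
import cv2
s=ctrl.read_state();print({k:s[k] for k in('clock','eef_pos','tool_rot','force','width')})
for c in('side','top'):
    i=get_image(c);cv2.imwrite(f'pics/{c}0.png',i['color']);print(c,{k:v for k,v in i.items() if k!='color'})
    for t in('lamp','lamp_grip','raybox','socket'):
        print(t,[(r['uv'],round(r['score'],2)) for r in models.place_of(c,t)])
E
```

```text
pics
{'clock': 0.0, 'eef_pos': array([145.98199274, 632.75240007, 230.40507235]), 'tool_rot': array([3.14155550e+00, 1.88204449e-03, 1.34409428e+00]), 'force': array([ 0.48906431,  0.06705303, -0.18272521]), 'width': 85.31889217782714}
side {'fov_y': 46.162958659309524, 'cx': 318.7727240169977, 'cy': 240.93592658806745, 'origin': array([ 345.49828156, -996.35762461,  903.88787961]), 'orientation': array([ 0.9246364 ,  0.00967093, -0.18778041])}
lamp [([332.3, 286.2], 0.87), ([262.7, 303.2], 0.86), ([421.8, 302.4], 0.63), ([288.5, 345.9], 0.58)]
lamp_grip [([262.1, 294.9], 0.83), ([336.9, 273.5], 0.81), ([412.9, 289.5], 0.63), ([288.0, 337.3], 0.55)]
raybox [([326.0, 320.2], 0.66)]
socket [([333.5, 283.7], 0.94)]
top {'fov_y': 47.60074425195205, 'cx': 316.8313255189675, 'cy': 236.86511475703873, 'origin': array([ 418.00096374,   60.4817989 , 1704.29079505]), 'orientation': array([ 9.29529598e-02,  9.30710049e-04, -1.54785273e+00])}
lamp [([371.0, 247.9], 0.74), ([410.8, 289.0], 0.66), ([385.7, 191.6], 0.61), ([368.3, 302.8], 0.52)]
lamp_grip [([374.1, 248.5], 0.75), ([367.3, 302.5], 0.69), ([390.9, 186.3], 0.69), ([411.2, 288.5], 0.66)]
raybox [([373.4, 249.6], 0.86)]
socket [([372.2, 250.9], 0.8)]
```

View pics/side0.png

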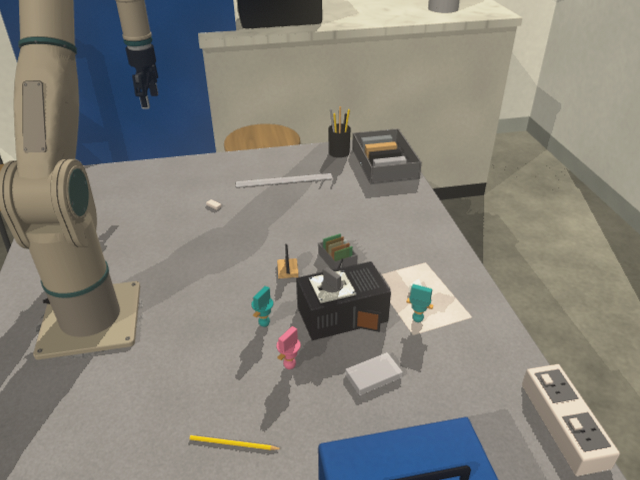

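View pics/top0.png

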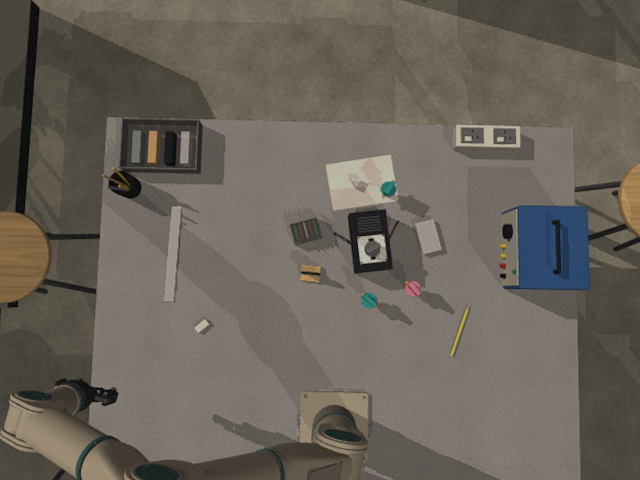

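```bash
python3 - <<'E'
import cv2
a=cv2.imread('pics/side0.png')[230:380,230:470];cv2.imwrite('pics/sidec.png',cv2.resize(a,None,fx=3.3,fy=3.3,interpolation=cv2.INTER_CUBIC))
a=cv2.imread('pics/top0.png')[170:330,320:450];cv2.imwrite('pics/topc.png',cv2.resize(a,None,fx=3.75,fy=3.75,interpolation=cv2.INTER_CUBIC))
E
```

```text
(no output)
```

View pics/sidec.png

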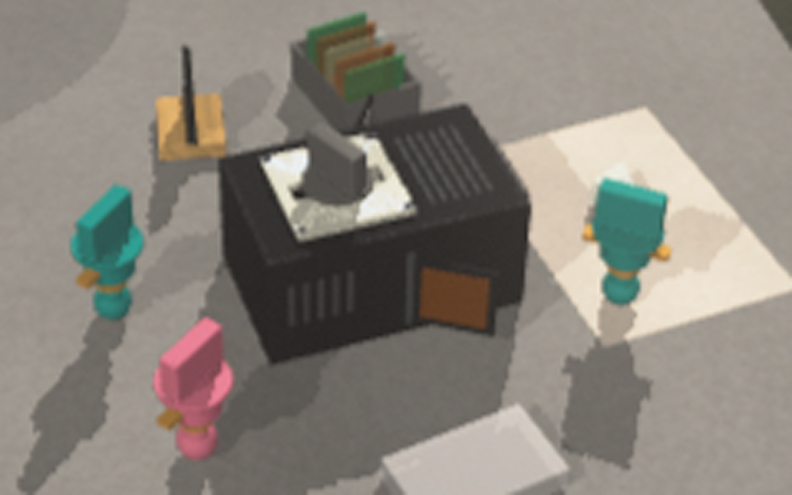

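View pics/topc.png

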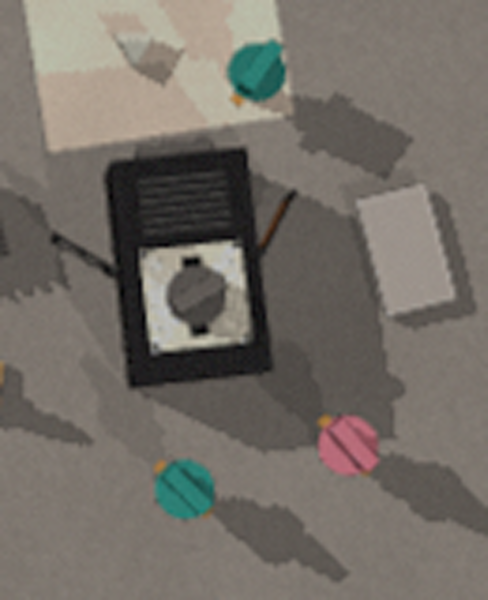

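Candidates: grey lamp in the box's socket, top (372,249) / side (335,280). Look-alikes are turquoise at top (369,301) and (389,188), and pink at top (413,289). The grey one seated in the collar fits the description, and the enlarged crops confirm it.

```bash
cat > h.py <<'E'
import numpy as np,cv2
from scipy.spatial.transform import Rotation as R
def cam(i):
    f=240/np.tan(np.radians(i['fov_y'])/2)
    return f,i['cx'],i['cy'],np.array(i['origin']),R.from_euler('xyz',i['orientation']).as_matrix()
def plane(i,uv,z):
    f,cx,cy,o,M=cam(i);uv=np.atleast_2d(uv).astype(float)
    d=np.c_[(uv[:,0]-cx)/f,-(uv[:,1]-cy)/f,-np.ones(len(uv))]@M.T
    return o+d*((z-o[2])/d[:,2])[:,None]
def proj(i,p):
    f,cx,cy,o,M=cam(i);q=(np.atleast_2d(p)-o)@M
    return np.c_[cx+f*q[:,0]/-q[:,2],cy-f*q[:,1]/-q[:,2]]
def tri(ia,ua,ib,ub):
    a=cam(ia)[3];da=plane(ia,ua,0)[0]-a;b=cam(ib)[3];db=plane(ib,ub,0)[0]-b
    s=np.linalg.lstsq(np.c_[da,-db],b-a,rcond=None)[0]
    pa,pb=a+s[0]*da,b+s[1]*db
    return (pa+pb)/2,np.linalg.norm(pa-pb)
E
python3 - <<'E'
from cell import get_image,models
from h import *
T=get_image('top');S=get_image('side')
print(T.keys())
np.save('T.npy',T,allow_pickle=True);np.save('S.npy',S,allow_pickle=True)
for t in('lamp_grip','socket','lamp'):
    a=[r for r in models.place_of('top',t)];b=[r for r in models.place_of('side',t)]
    ua=min(a,key=lambda r:np.hypot(*(np.array(r['uv'])-[372,249])))['uv'];ub=min(b,key=lambda r:np.hypot(*(np.array(r['uv'])-[333,280])))['uv']
    print(t,ua,ub,tri(T,ua,S,ub))
for n,i,(u0,v0,u1,v1) in(('top',T,(345,205,395,280)),('side',S,(295,260,360,310))):
    c=i['color'][v0:v1,u0:u1].astype(int)
    m=((c.min(2)>150)).astype(np.uint8)
    nn,l,st,ce=cv2.connectedComponentsWithStats(m);k=1+np.argmax(st[1:,4]);ys,xs=np.nonzero(l==k)
    P=plane(i,np.c_[xs+u0,ys+v0],95)[:,:2].astype(np.float32)
    r=cv2.minAreaRect(P);print(n,st[k],r)
E
```

```text
dict_keys(['color', 'fov_y', 'cx', 'cy', 'origin', 'orientation'])
lamp_grip [373.0, 247.5] [336.2, 275.2] (array([542.11401652, -99.90785697, 119.43340703]), np.float64(7.799957127688531))
socket [376.3, 249.0] [336.1, 283.0] (array([ 539.22511054, -110.95581318,  107.25633819]), np.float64(8.582868833299901))
lamp [371.7, 247.5] [333.4, 285.8] (array([540.45604704, -98.53021102,  88.85343507]), np.float64(0.03768776962860254))
top [ 14  33  22  25 175] ((522.6906127929688, -77.19622802734375), (87.61668395996094, 46.68528747558594), 39.20795822143555)
side [ 41  11  18  27 218] ((564.4100952148438, -102.72940063476562), (84.89689636230469, 33.45021057128906), 80.80192565917969)
```

```bash
python3 - <<'E'
from h import *
T=np.load('T.npy',allow_pickle=True).item();S=np.load('S.npy',allow_pickle=True).item()
# rectified: centre (540,-100), 160mm square, 2.4 px/mm, right=-y, up=+x
def rect(i,z,n=380,s=2.4):
    u,v=np.meshgrid(np.arange(n),np.arange(n))
    X=540+(n/2-v)/s;Y=-100-(u-n/2)/s
    uv=proj(i,np.c_[X.ravel(),Y.ravel(),np.full(X.size,z)]).astype(np.float32).reshape(n,n,2)
    g=cv2.remap(i['color'],uv[...,0].copy(),uv[...,1].copy(),cv2.INTER_CUBIC)
    for k in range(-3,4):
        p=int(n/2+k*20*s); cv2.putText(g,str(540-k*20),(0,p),0,.35,(0,255,255),1);cv2.line(g,(24,p),(30,p),(0,255,255),1)
        cv2.putText(g,str(-100-k*20),(p-12,375),0,.35,(0,255,255),1);cv2.line(g,(p,358),(p,364),(0,255,255),1)
    return g
cv2.imwrite('pics/r95.png',np.hstack([rect(T,95),rect(S,95)]))
cv2.imwrite('pics/r131.png',np.hstack([rect(T,131),rect(S,131)]))
E
```

```text
(no output)
```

View pics/r95.png

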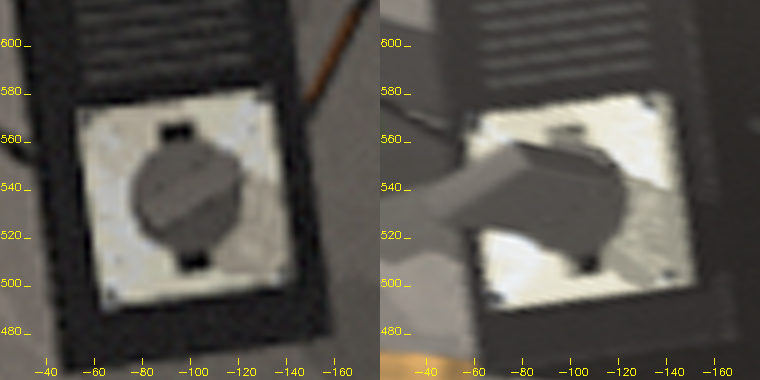

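View pics/r131.png

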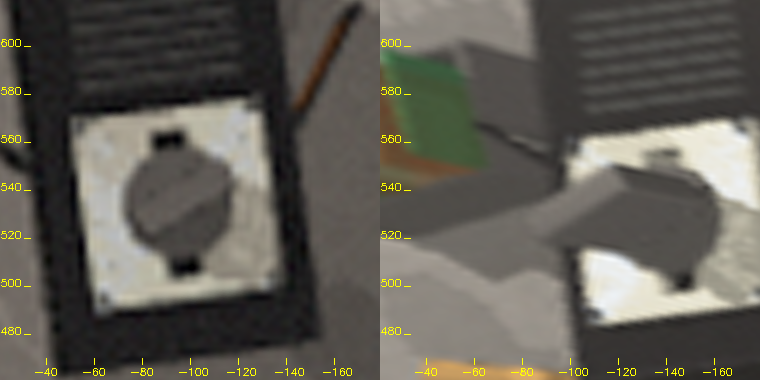

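```bash
python3 - <<'E'
from h import *
T=np.load('T.npy',allow_pickle=True).item();S=np.load('S.npy',allow_pickle=True).item()
def rect(i,z,n=390,s=4.5):
    u,v=np.meshgrid(np.arange(n),np.arange(n))
    X=536+(n/2-v)/s;Y=-101-(u-n/2)/s
    uv=proj(i,np.c_[X.ravel(),Y.ravel(),np.full(X.size,z)]).astype(np.float32).reshape(n,n,2)
    g=cv2.remap(i['color'],uv[...,0].copy(),uv[...,1].copy(),cv2.INTER_CUBIC).astype(float)
    return np.clip((g-30)*1.8,0,255).astype(np.uint8)
cv2.imwrite('pics/z131.png',np.hstack([rect(T,131),rect(S,131)]))
# raw zoom side
c=S['color'][255:310,300:365].astype(float);cv2.imwrite('pics/zs.png',cv2.resize(np.clip((c-30)*1.8,0,255).astype(np.uint8),None,fx=10,fy=10,interpolation=cv2.INTER_NEAREST))
E
```

```text
(no output)
```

View pics/z131.png

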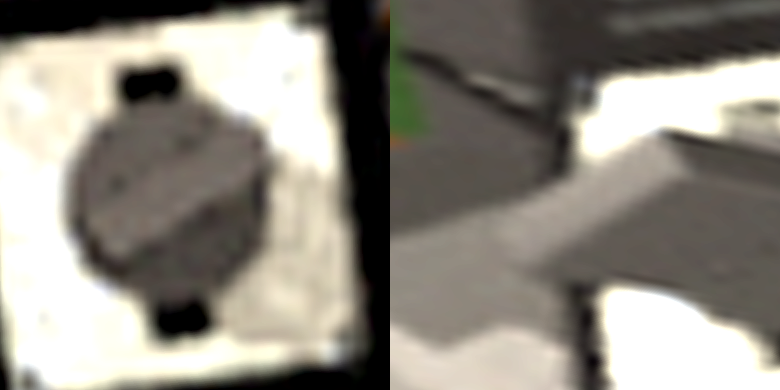

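View pics/zs.png

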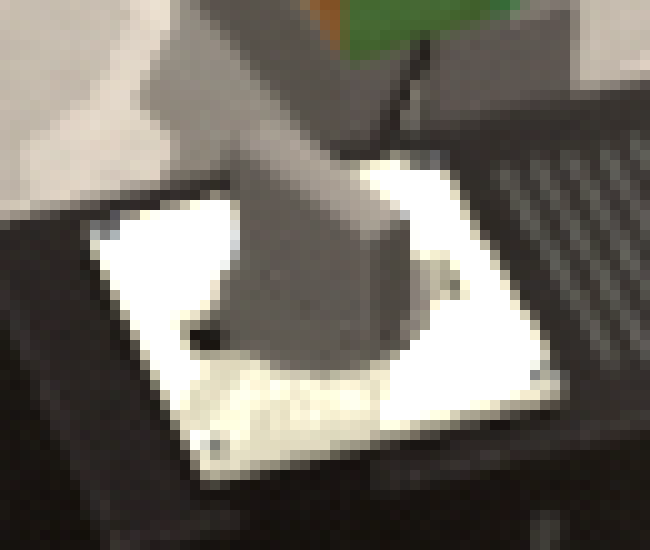

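The grey lamp's bar has yaw ≈ -1.045, the box x ≈ 0.115, and the axis is near (536, -100). The two cameras differ by about 6 mm in y, so I'll check against the gripper while hovering.

```bash
cat >> h.py <<'E'
def rel(p0,e0,p1,yaw1):
    M=R.from_euler('xyz',e0).as_matrix();N=R.from_euler('xyz',[np.pi,0,yaw1]).as_matrix()
    return np.r_[M.T@(np.array(p1)-p0)/1000,R.from_matrix(M.T@N).as_rotvec()]
E
python3 - <<'E'
from h import *
p0=np.array([146.134,633.374,231.313]);e0=[np.pi,0,1.344]
for p,y in (((330,500,250),1.1),((470,330,260),.9),((536,100,260),.7),((536,-99.5,200),.526)):
    print(np.round(rel(p0,e0,p,y),3))
E
```

```text
[-0.089  0.209 -0.019  0.    -0.     0.244]
[-0.223  0.384 -0.029 -0.    -0.     0.444]
[-0.432  0.5   -0.029 -0.    -0.     0.644]
[-0.626  0.545  0.031  0.    -0.     0.818]
```

move_arm(
  moves=[
    [[-0.022,0.052,-0.005,0,0,0.06],[-0.045,0.105,-0.01,0,0,0.12],[-0.067,0.157,-0.014,0,0,0.18],[-0.089,0.209,-0.019,0,0,0.244],[-0.13,0.255,-0.022,0,0,0.3],[-0.175,0.3,-0.025,0,0,0.37],[-0.2,0.345,-0.029,0,0,0.41],[-0.223,0.384,-0.029,0,0,0.444],[-0.27,0.42,-0.029,0,0,0.5],[-0.32,0.45,-0.029,0,0,0.55],[-0.375,0.475,-0.029,0,0,0.6],[-0.432,0.5,-0.029,0,0,0.644],[-0.49,0.515,-0.029,0,0,0.7],[-0.55,0.53,-0.029,0,0,0.76],[-0.6,0.54,-0.029,0,0,0.8],[-0.626,0.545,0,0,0,0.818],[-0.626,0.545,0.031,0,0,0.818],[-0.626,0.545,0.031,0,0,0.818],[-0.626,0.545,0.031,0,0,0.818],[-0.626,0.545,0.031,0,0,0.818]],
  ],
)

```text
clock: 3.4
eef_pos: [537.4, -98.8, 201.6]
tool_rot: [3.14, -0.002, 0.527]
force: [0.1, -1.2, -0.7]
width: 85.4
```

```bash
python3 - <<'E'
from cell import get_image,ctrl
from h import *
s=ctrl.read_state();print(s['clock'],s['qpos'].round(2),s['eef_pos'])
e=s['eef_pos']
for c,(u0,v0,u1,v1) in(('top',(330,200,420,290)),('side',(280,200,400,320))):
    i=get_image(c);g=i['color'].copy();np.save(c[0].upper()+'1.npy',i,allow_pickle=True)
    g=cv2.resize(g[v0:v1,u0:u1],None,fx=5,fy=5,interpolation=cv2.INTER_CUBIC)
    for d in((0,0,0),(0,0,-60)):
        uv=proj(i,e+d)[0];print(c,uv);cv2.circle(g,(int((uv[0]-u0+.5)*5),int((uv[1]-v0+.5)*5)),3,(0,0,255),-1)
    # expected open finger tips
    for sg in(-1,1):
        x=sg*42.7*np.array([np.cos(.527),np.sin(.527),0]);uv=proj(i,e+x+[0,0,13])[0];cv2.circle(g,(int((uv[0]-u0+.5)*5),int((uv[1]-v0+.5)*5)),3,(0,255,0),-1)
    cv2.imwrite(f'pics/h_{c}.png',g)
E
```

```text
3.4 [-0.07  0.53  0.3   1.85 -0.21  0.79  0.87] [537.41744269 -98.79778989 201.60396968]
top [375.83076467 245.61622687]
top [373.60017093 247.21696935]
side [332.3145503  244.83621054]
side [332.1782243  267.35996138]
```

View pics/h_top.png

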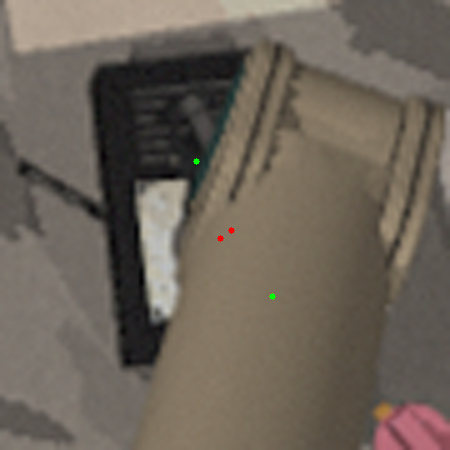

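View pics/h_side.png

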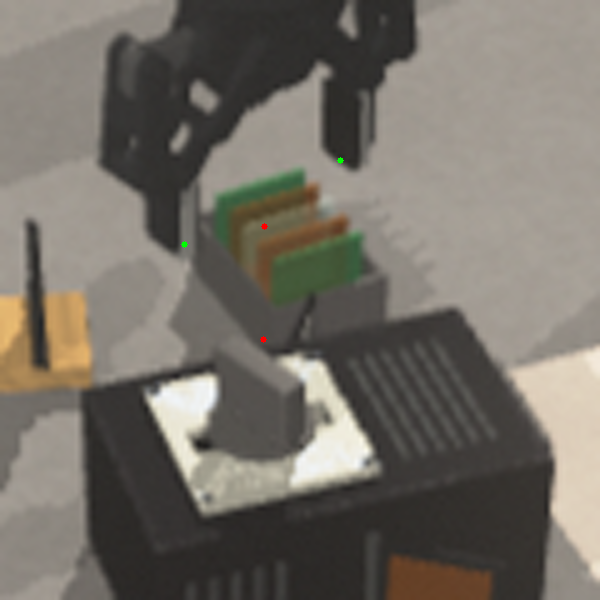

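move_arm(
  moves=[
    [[0,0,0.025,0,0,0],[0,0,0.05,0,0,0],[0,0,0.07,0,0,0],[0,0,0.085,0,0,0],[0,0,0.096,0,0,0],[0,0,0.096,0,0,0],[0,0,0.096,0,0,0]],
  ],
  jaw=1,
)

```text
clock: 4.38
eef_pos: [536.9, -99.3, 104.8]
tool_rot: [3.141, -0.001, 0.526]
force: [0.6, -0.2, 0.1]
width: 85.5
```

```bash
python3 - <<'E'
from cell import get_image,ctrl
import cv2
s=ctrl.read_state();print(s['clock'],s['eef_pos'],s['force'],s['torque'])
i=get_image('side');cv2.imwrite('pics/d.png',cv2.resize(i['color'][220:320,280:400],None,fx=6,fy=6,interpolation=cv2.INTER_CUBIC))
E
```

```text
4.375 [536.86941061 -99.29581992 104.81808614] [ 0.58108762 -0.19903446  0.14452138] [ 0.02841169 -0.00212978 -0.01149148]
```

View pics/d.png

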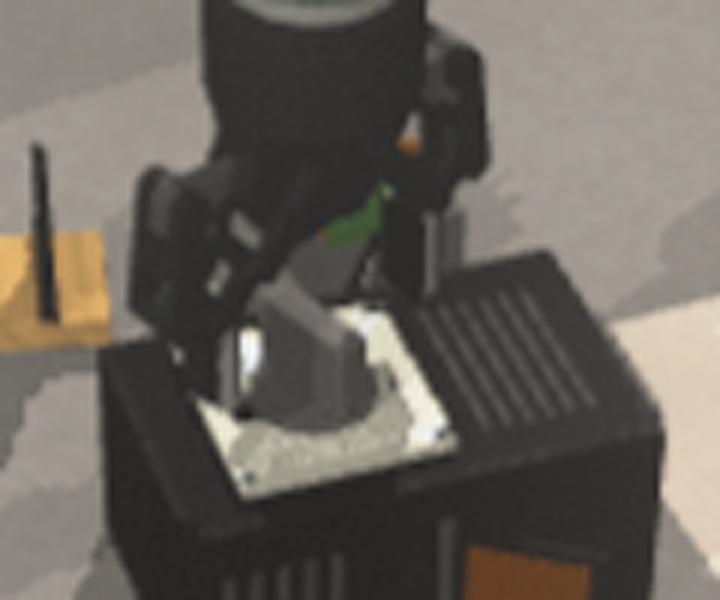

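The bar sits between the open fingers, left tip (235,415) and right tip (435,295) in the crop. Closing now.

move_arm(
  moves=[
    [[0,0,0,0,0,0],[0,0,0,0,0,0],[0,0,0,0,0,0],[0,0,0,0,0,0],[0,0,0,0,0,0],[0,0,0,0,0,0],[0,0,0,0,0,0],[0,0,0,0,0,0]],
  ],
  jaw=0,
)

```text
clock: 5.42
eef_pos: [536.6, -99.2, 104.5]
tool_rot: [3.141, -0.0, 0.526]
force: [-0.7, -0.1, 4.5]
width: 13.0
```

```bash
python3 - <<'E'
from cell import get_image,ctrl
import cv2
s=ctrl.read_state();print(s['clock'],s['eef_pos'],s['force'],s['torque'],s['width'],s['qpos'].round(2))
i=get_image('side');cv2.imwrite('pics/e.png',cv2.resize(i['color'][220:320,280:400],None,fx=6,fy=6,interpolation=cv2.INTER_CUBIC))
E
```

```text
5.425 [536.5648921  -99.15829962 104.49331832] [-0.72867004 -0.06978821  4.499043  ] [0.03338424 0.11559398 0.03146688] 12.995679427908305 [-0.02  0.67  0.23  1.93 -0.27  0.57  0.92]
```

View pics/e.png

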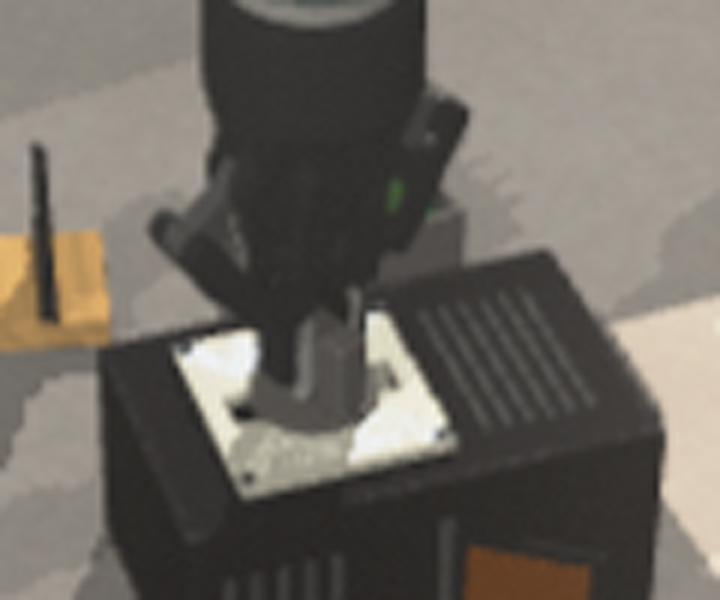

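move_arm(
  moves=[
    [[0,0,-0.001,0,0,-0.06],[0,0,-0.001,0,0,-0.14],[0,0,-0.001,0,0,-0.24],[0,0,-0.001,0,0,-0.34],[0,0,-0.001,0,0,-0.44],[0,0,-0.001,0,0,-0.52],[0,0,-0.001,0,0,-0.58],[0,0,-0.001,0,0,-0.6],[0,0,-0.001,0,0,-0.6]],
  ],
  jaw=0,
)

```text
clock: 6.6
eef_pos: [536.1, -99.1, 104.9]
tool_rot: [-3.141, 0.0, 1.125]
force: [0.9, 0.9, -0.9]
width: 13.1
```

```bash
python3 - <<'E'
from cell import get_image,ctrl
import cv2
s=ctrl.read_state();print(s['clock'],s['eef_pos'],s['tool_rot'],s['force'],s['torque'],s['width'],s['qpos'].round(2))
i=get_image('side');cv2.imwrite('pics/f.png',cv2.resize(i['color'][220:320,280:400],None,fx=6,fy=6,interpolation=cv2.INTER_CUBIC))
E
```

```text
6.6 [536.12101023 -99.14025403 104.93958137] [-3.14090862e+00  1.78370270e-04  1.12524132e+00] [ 0.88233371  0.94288797 -0.93382853] [-0.01570895 -0.03841112  0.00877842] 13.086016445247859 [ 0.09  0.66  0.07  1.93 -0.08  0.56  1.33]
```

View pics/f.png

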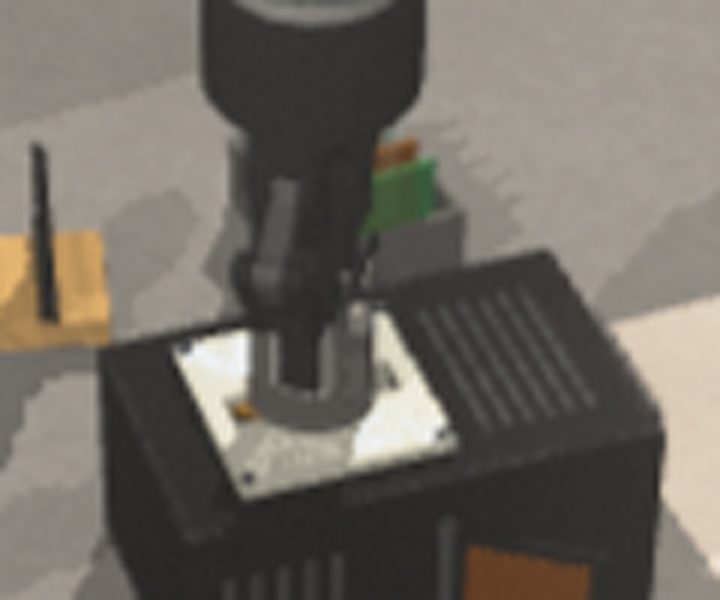

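Turning freely with little force, and the brass lug is now showing in the near slot (245,410). I'll turn the rest.

move_arm(
  moves=[
    [[0,0,0,0,0,-0.06],[0,0,0,0,0,-0.14],[0,0,0,0,0,-0.24],[0,0,0,0,0,-0.34],[0,0,0,0,0,-0.42],[0,0,0,0,0,-0.48],[0,0,0,0,0,-0.53],[0,0,0,0,0,-0.56],[0,0,0,0,0,-0.56],[0,0,0,0,0,-0.56],[0,0,0,0,0,-0.56]],
  ],
  jaw=0,
)

```text
clock: 8.02
eef_pos: [536.4, -99.1, 105.3]
tool_rot: [3.142, 0.0, 1.686]
force: [0.3, 0.9, -1.1]
width: 12.9
```

```bash
python3 - <<'E'
from cell import get_image,ctrl
import cv2
s=ctrl.read_state();print(s['clock'],s['eef_pos'],s['tool_rot'],s['force'],s['torque'],s['width'],s['qpos'].round(2))
i=get_image('side');cv2.imwrite('pics/g.png',cv2.resize(i['color'][220:320,280:400],None,fx=6,fy=6,interpolation=cv2.INTER_CUBIC))
i=get_image('top');cv2.imwrite('pics/gt.png',cv2.resize(i['color'][200:290,330:420],None,fx=6,fy=6,interpolation=cv2.INTER_CUBIC))
E
```

```text
8.025 [536.42006448 -99.14829637 105.30231509] [3.14158608e+00 4.39790857e-05 1.68576401e+00] [ 0.33682242  0.86072085 -1.072833  ] [ 0.01860289 -0.02143614  0.0830928 ] 12.901899188218758 [ 0.19  0.66 -0.09  1.92  0.1   0.57  1.72]
```

View pics/g.png

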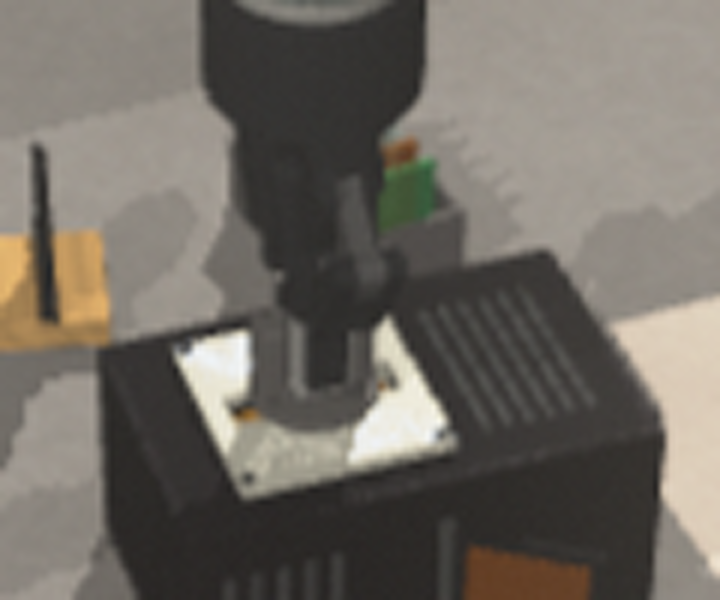

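View pics/gt.png

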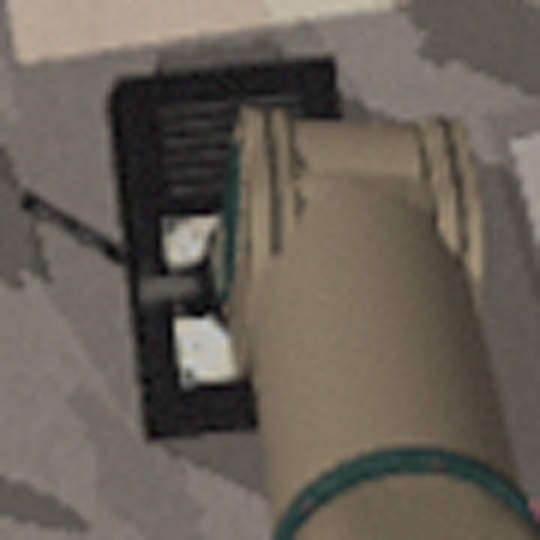

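Both brass lugs show in the slots, at (245,413) and (383,383). I'll try a small lift first.

move_arm(
  moves=[
    [[0,0,-0.001,0,0,0],[0,0,-0.003,0,0,0],[0,0,-0.005,0,0,0],[0,0,-0.007,0,0,0],[0,0,-0.008,0,0,0],[0,0,-0.008,0,0,0]],
  ],
  jaw=0,
)

```text
clock: 8.88
eef_pos: [536.4, -99.2, 113.4]
tool_rot: [3.141, 0.0, 1.686]
force: [-0.6, -0.2, -1.9]
width: 13.1
```

```bash
python3 - <<'E'
from cell import get_image,ctrl
import cv2
s=ctrl.read_state();print(s['clock'],s['eef_pos'],s['tool_rot'],s['force'],s['torque'],s['width'])
i=get_image('side');cv2.imwrite('pics/i.png',cv2.resize(i['color'][220:320,280:400],None,fx=6,fy=6,interpolation=cv2.INTER_CUBIC))
E
```

```text
8.875 [536.445389   -99.15420648 113.38042576] [3.14147003e+00 2.56525503e-05 1.68598095e+00] [-0.57702356 -0.16307938 -1.87234879] [-0.0051544   0.01850164  0.01452569] 13.076608464689526
```

View pics/i.png

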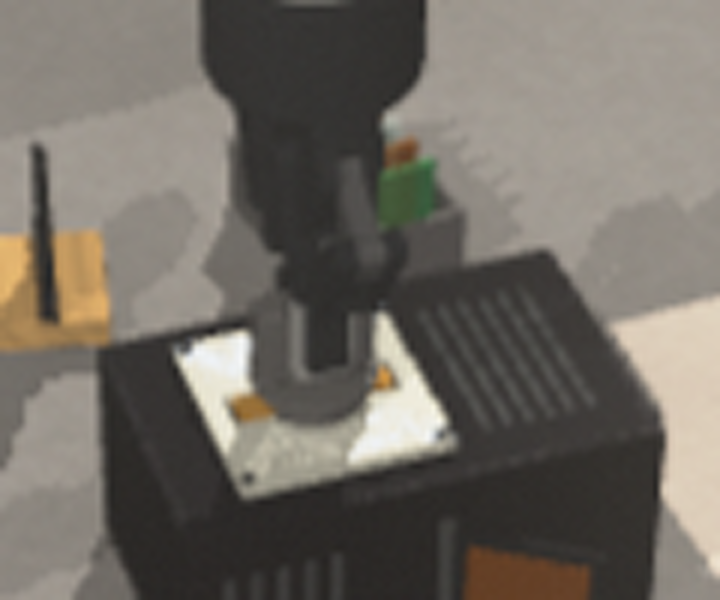

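It lifts freely, carrying only its own weight of about 1.9 N. I'll raise it by a further 120 mm.

move_arm(
  moves=[
    [[0,0,-0.004,0,0,0],[0,0,-0.012,0,0,0],[0,0,-0.022,0,0,0],[0,0,-0.034,0,0,0],[0,0,-0.047,0,0,0],[0,0,-0.06,0,0,0],[0,0,-0.073,0,0,0],[0,0,-0.086,0,0,0],[0,0,-0.098,0,0,0],[0,0,-0.108,0,0,0],[0,0,-0.115,0,0,0],[0,0,-0.12,0,0,0],[0,0,-0.12,0,0,0],[0,0,-0.12,0,0,0],[0,0,-0.12,0,0,0],[0,0,-0.12,0,0,0]],
  ],
  jaw=0,
)

```text
clock: 10.92
eef_pos: [536.3, -99.1, 233.0]
tool_rot: [-3.141, -0.0, 1.686]
force: [-0.1, 0.3, -0.7]
width: 12.8
```

```bash
python3 - <<'E'
from cell import get_image,ctrl,models
from h import *
s=ctrl.read_state();print(s['clock'],s['eef_pos'],s['tool_rot'],s['force'],s['torque'],s['width'],abs(s['qd']).max())
i=get_image('side');cv2.imwrite('pics/j.png',cv2.resize(i['color'][180:330,250:420],None,fx=4,fy=4,interpolation=cv2.INTER_CUBIC))
t=get_image('top')
for n in('bulb_tip','socket'):print(n,[(r['uv'],r['score']) for r in models.place_of('side',n)])
print(proj(i,s['eef_pos']+[0,0,-92+0]))  # expected bulb tip ~ TCP-(5+24... )
for n in('prism','block','lens','slides','pencil','ruler','eraser'):
    print(n,[np.round(r['uv']) for r in models.place_of('top',n)][:2])
cv2.imwrite('pics/jt.png',t['color'])
E
```

```text
10.925 [536.26812646 -99.14003591 233.03140159] [-3.14107792e+00 -1.23831302e-04  1.68602779e+00] [-0.10303676  0.29568935 -0.71892847] [ 0.02644064  0.03068478 -0.01200393] 12.830098355037604 0.0016998090583901302
bulb_tip [([263.8, 324.3], 0.75), ([332.0, 260.8], 0.64)]
socket [([336.2, 284.8], 0.77), ([327.0, 319.2], 0.29)]
[[331.67832323 267.73867271]]
prism [array([353., 185.])]
block [array([428., 237.])]
lens [array([307., 275.])]
slides [array([307., 232.])]
pencil [array([462., 330.])]
ruler [array([173., 255.])]
eraser [array([205., 328.]), array([460., 331.])]
```

View pics/j.png

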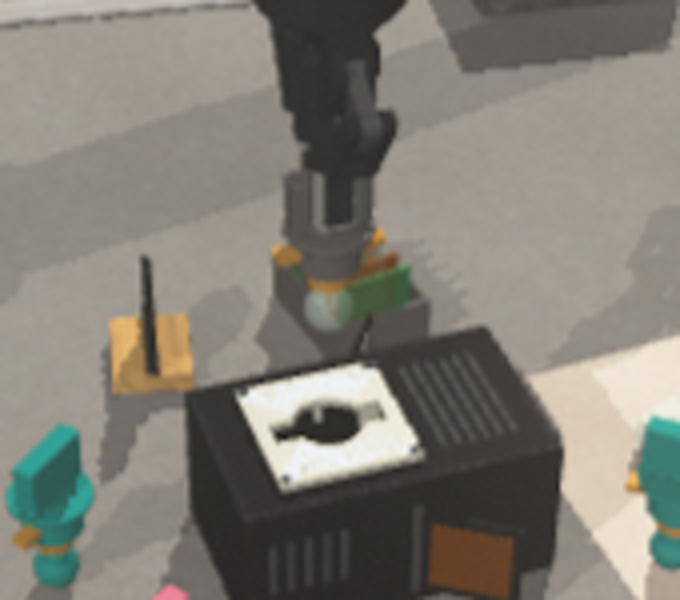

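View pics/jt.png

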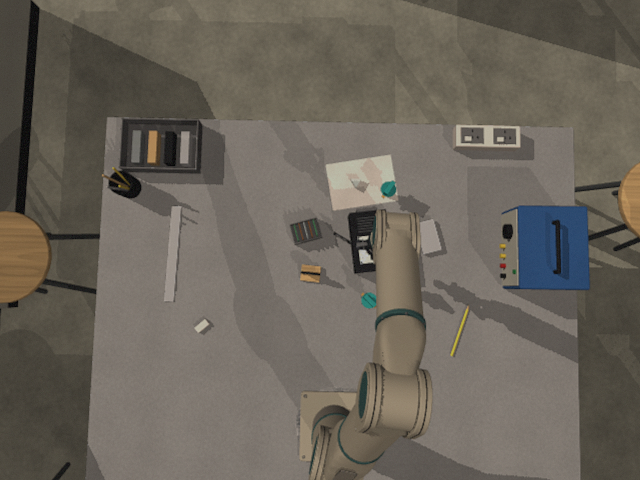

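The picture shows the lamp out and level in the fingers, with the bulb tip near side (332,262), or z ≈ 160 mm (about 65 mm above the collar). The empty socket is below it, and the bystanders are where they started.

```bash
python3 - <<'E'
from cell import job,ctrl
print(job.finish_job());print(ctrl.read_state()['clock'])
E
```

```text
the job is handed in; nothing more can be done
None
the job is handed in; nothing more can be done
```

The lamp unit is unlocked and out of its socket, and I handed the job in at about 11 s of the 38 s allowed, with the gripper still holding it. I turned the grey lamp's grip 1.16 rad anticlockwise until both brass lugs showed in the slots. Then I lifted it about 8 mm as a test and a further 120 mm straight up.

**Last checks**
- **Grip and rest:** the finger opening was about 13 mm on the 14 mm bar, and joint speeds were about 0.002 rad/s.
- **Position:** the tool was level and about 1 mm from my estimate of the socket axis. The bulb tip was about 65 mm above the collar, worked out from the lift and roughly matching the side picture.
- **Bystanders:** all seven listed things were found by the networks, and nothing looked moved in the pictures before and after. I did not measure how far each might have shifted.

**What disagreed**
- **Socket position:** the two cameras differed by about 6 mm in y. I relied more on the top view, and the low forces while turning supported that.
- **Lamp weight:** the force reading was 1.9 N just after the test lift but only 0.7 N at the end, while the lamp should weigh 1.1 to 2.2 N. I put this down to sensor noise, since the picture shows the lamp held.
- **Side-view detection:** the network's best-scored bulb tip in the side view was on a turquoise look-alike, so I used its second one, on the lamp.

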